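# Roll a carton of castings to the end of the bench track and lift it off

## Task

A small carton of castings has arrived on the roller track at the jeweller's bench. Roll it along the rollers, without lifting it, until it is up against the end stop; only then lift it off and lower it onto the middle of the rectangular cork board (not the round mat), lengthwise along the board. Do not drop or fling it, and leave the steel bench block where it is.

Things in the scene. Friction and masses are not known exactly. Their poses are not given: they have to be found in the camera images.
- carton_mid (a point): Rigid cardboard carton with a tape strip along its top, 90 long (its x) x 56 wide (y) x 60 high (z), about 0.25 kg. The point is its centre, 30 mm above its underside. It stands on the level rollers, lengthwise along the track, 130 to 245 mm short of touching the stop, and rolls with almost no force. Touching the stop, its centre is at x -45, y 0, z +30 mm in the stop's frame.
- stop (a point): Stop of the fixed roller track: steel plate 84 wide, 24 mm taller than the rollers. The point is mid-track on the face the carton meets, level with the roller tops (50 mm above the bench). x points in the rolling direction, into the stop; y across; z up. The free rollers reach 340 mm back from it; side cheeks (76 apart inside, 84 over all) stand 4 mm above them.
- board_top (a point): Rectangular cork board fixed flat on the bench, between the robot and the track, 130 long (its x) x 90 wide (its y) x 8 thick. The point is the centre of its top face. A round cork mat of 110 diameter and the same thickness lies on the other side of the bench block; the two may change places.
- block_mid (a point): Square steel bench block, 65 x 65 x 25 high, loose, 0.8 kg, on the bench between the board and the round mat. The point is its centre, 12.5 mm above the bench. To be left alone.
Not all that is in view belongs to the job. What is meant by the part that bears carton_mid is not green or yellow, and is the larger of those in its own colour.

How it is judged (in metres and radians):
On the way:
1. the carton has been rolled up against the end stop (within 10 mm of touching) and still stands on the rollers (x of carton_mid in the frame of stop between -0.055 and -0.03 m and z of carton_mid in the frame of stop between 0.022 and 0.038 m and y of carton_mid in the frame of stop between -0.015 and 0.015 m), for 0.2 s.
At the end, for the whole second after the job is handed in: The carton stands upright and at rest on the rectangular cork board, its centre within 20 mm of the board's centre and its long side within 15 degrees of the board's long side (either way round) (horizontal distance between carton_mid and board_top below 0.02 m and z of carton_mid in the frame of board_top between 0.025 and 0.035 m and angle between carton_mid's own z axis and vertical below 0.1 rad and angle between the x axis of carton_mid and the x axis of board_top, either way round below 0.26 rad and linear speed of carton below 0.02 m/s); the robot touches nothing.
It fails at once if the carton is lifted more than 12 mm off the rollers while over the track and still more than 50 mm short of the stop (judged up to 60 mm above the rollers) (x of carton_mid in the frame of stop between -0.34 and -0.095 m and z of carton_mid in the frame of stop between 0.042 and 0.09 m and y of carton_mid in the frame of stop between -0.025 and 0.025 m).
It fails at once if the carton is dropped or flung: it moves faster than 0.5 m/s with no finger touching it (linear speed of carton above 0.5 m/s and contact force between carton and the fingers below 0.05 N).
It fails at once if the steel bench block is pushed more than 20 mm from its place (distance of block_mid from where it was at the start of the episode above 0.02 m).
It also fails if it takes over 42 s, if anything falls off the work surface, if the arm or the gripper's body presses on something with over 40 N, if the wrist force passes 120 N, or if a joint passes its speed limit or range.

## Robot

A 6-joint arm with a two-finger parallel gripper is mounted at the origin on the work surface. World frame = base frame: x ahead of the robot, y to its left, z up, the work surface at z = 0. Lengths are in m, angles in degrees, forces in N, time in s.
With the tool pointing down it reaches from about 0.275 to 1 m from the base axis. Payload 8.4 kg.
Tool frame: the origin (TCP) lies where the fingers leave the gripper's body, on its centre line; the fingertips stand 73 mm ahead of it and the grasp point (between the pads) lies 54 mm ahead of it; y points along the fingers, z is the direction in which the jaws open and shut, and the axes are right-handed (so a half turn about y gives the same grasp; the last joint's range is limited). The gripper opens to 85 mm and grips with 20 to 120 N. Pads are 22 mm wide; open, the fingers measure 114 mm over their backs; the gripper's body (76 mm by 85 mm) begins 54 mm behind the grasp point. The pads swing forward as they close: fully open they stand 13 mm farther back than shut.
Start: joints at [-76.742, 20.225, 93.587, -0, 66.188, -0.138], TCP at [0.145, -0.608, 0.304] pointing down, gripper open.
Joint ranges: [-150.9, 150.9], [-52.94, 120.26], [3.33, 152.33], [-74.26, 254.26], [0, 154.13], [-172.89, 172.89]. Speed limits (degrees/s): [127.2, 127.2, 159.86, 180, 180, 180].

## Interface

Orientations are given as [roll, pitch, yaw] about the fixed x, y, z axes, in that order (R = Rz(yaw) Ry(pitch) Rx(roll)).
In Python, from bench import * gives the robot as it stands. The module is installed in compiled form; this text tells all that it offers.
- The arm moves only by the tool drive_tool, never from a script. Its argument "motion" is a list of rows, each a list of 3 entries, a list of its own where there are three numbers: the shift along the tool's x, y, z in mm, then the turn, a rotation vector about the tool's x, y, z in degrees, then the finger opening in mm, from 0 to 85.4. A call has 1 to 12 rows; each row shifts and turns the commanded pose from where the row before left it, along the tool's axes as they then stand; what a row does not reach is not made up. A row lasts 1/10 s, in which the tool goes at most 50 mm and 8.59 degrees, less where a joint would pass 70% of its speed; a pose out of reach is approached as far as the arm can. A call with a gripper value outside its range is refused whole. The fingers move at their own pace and stop on an object; "squeeze" is the grip in N (left out, the last holds). Time passes only in rows, so rows that do not move let the fingers close. It gives the time, the measured TCP pose, the force and the opening at its end, in the units of the state.
- state(): the state, without advancing time (a new reading comes with each control period).
- snapshot(name): name is "side" or "top"; returns the picture (384x512x3 uint8, red, green, blue); there is no depth.
- camera_model(name): a dict with "intrinsics" (3x3 intrinsics, pixels), "R" (3x3) and "t" (3): a world point X has camera coordinates R X + t. Camera axes: x right, y down, z forward; pixel columns grow to the right and rows downward; lengths in m; the calibration is good to about 2 mm. A picture is of the moment at which its call begins. camera_model takes no time and is no camera call.
- sign_off(): hands the job in, once; it reports no verdict.
Trained networks look in the newest picture that a camera, given by its name, has taken for a name from the list of things; names that differ only in an ending like _2 or _b are one class to them, and where a whole thing is asked for, a point or a joint stands for the part that bears it (a point fixed in the world has none). Each returns a list of dicts, best first, with "score" (0 to 1); they miss things now and then, are a little off and sometimes report something else, mostly with a low value. They report only what shows in the picture. A call takes as long as a camera call. They do not tell look-alikes from the thing itself.
- search_frame(thing, camera): "centre" ([x, y, z] in m, in world coordinates, good to about 4 mm: the middle of the surface that is visible of it).
The state is a dict: "time_s": time; "joint_positions": joint angles; "qvel": joint speeds; "tau": joint torques, N m; "position": TCP position; "tcp_rot": TCP orientation; "contact_force": force on the tool from outside, world axes, zero at the start; "ft_torque": the same for the moment, N m; "finger_gap": finger opening in m.
Only numpy, scipy, OpenCV 4.12 (cv2) and the standard library are available. Lean on these libraries where they do the work, as an engineer would, in place of code of your own. Each camera call takes 0.05 s, during which the arm holds its last target.

## Working session

There is one attempt and no reset: what is moved stays moved. The work goes in short steps, Python scripts to look and compute and a tool call to move; the robot and the scene stay as the last step left them, time stands still between calls to the robot, and variables do not carry over. Pictures are saved under pics/ and viewed, and the job is handed in when it is done.

Besides the shell and the picture viewer there is one more tool, called after "Request:" in YAML: its name, and indented under it one key for each argument. drive_tool: Moves the arm, as the interface text tells. Its arguments: {"type":"object","properties":{"motion":{"type":"array"},"squeeze":{"type":"number"}},"required":["motion"]}

```bash
mkdir -p pics; python3 - <<'E'
from bench import *
import cv2
s=state(); print(s)
for n in ("side","top"):
    im=snapshot(n); cv2.imwrite(f"pics/{n}0.png",im[:,:,::-1])
    c=camera_model(n); print(n,c)
for n in ("top",):
    for t in ("carton_mid","stop","board_top","block_mid"):
        print(t,search_frame(t,n))
E
```

```text
{'time_s': 0.0, 'joint_positions': array([-7.67430737e+01,  2.02624505e+01,  9.36311339e+01,  2.47159349e-03,
        6.61874658e+01, -1.37348577e-01]), 'qvel': array([ 0.00014184, -0.07953051,  0.00294799, -0.06668285,  0.09887974,
        0.0452014 ]), 'tau': array([ 1.21343917e-03, -6.05239105e+01, -3.42070019e+01, -3.38139364e-05,
        9.41048143e-03, -1.53226040e-05]), 'position': array([ 0.14470388, -0.60761498,  0.30314663]), 'tcp_rot': array([-9.00810446e+01,  2.45406202e-03, -1.66606726e+02]), 'contact_force': array([ 0.46197767,  0.02961313, -0.62312182]), 'ft_torque': array([-0.025064  , -0.03829333,  0.00615265]), 'finger_gap': 0.08535020381634552}
side {'intrinsics': array([[431.76162833,   0.        , 257.08565893],
       [  0.        , 431.76162833, 190.45030017],
       [  0.        ,   0.        ,   1.        ]]), 'R': array([[-0.98312793, -0.18275675, -0.0077097 ],
       [-0.09016593,  0.52085189, -0.84887185],
       [ 0.15915267, -0.83385447, -0.52854247]]), 't': array([0.59327447, 0.13718151, 0.75335372])}
top {'intrinsics': array([[496.26699226,   0.        , 249.48567519],
       [  0.        , 496.26699226, 178.41835529],
       [  0.        ,   0.        ,   1.        ]]), 'R': array([[ 0.00492902, -0.99987241,  0.0151942 ],
       [-0.98562261, -0.00742386, -0.16879856],
       [ 0.16888982, -0.01414374, -0.98553345]]), 't': array([-0.03434252,  0.62153553,  1.09340415])}
carton_mid [{'centre': [0.6294, 0.043, 0.1077], 'score': 0.91}, {'centre': [0.5912, 0.2765, 0.0406], 'score': 0.89}, {'centre': [0.6648, -0.2987, 0.0599], 'score': 0.69}, {'centre': [0.7978, 0.033, 0.0474], 'score': 0.67}]
stop [{'centre': [0.6359, -0.0353, 0.0503], 'score': 0.86}]
board_top [{'centre': [0.4542, 0.1911, 0.0054], 'score': 0.57}]
block_mid [{'centre': [0.4586, 0.0097, 0.0256], 'score': 0.87}]
```

View pics/top0.png

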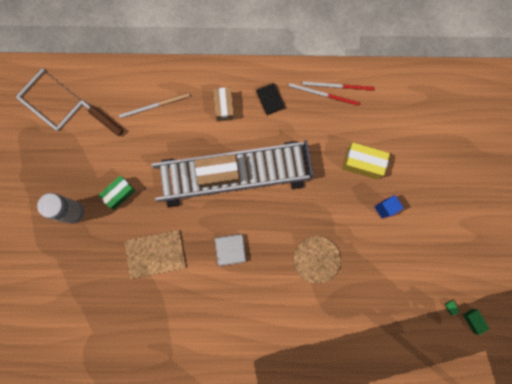

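View pics/side0.png

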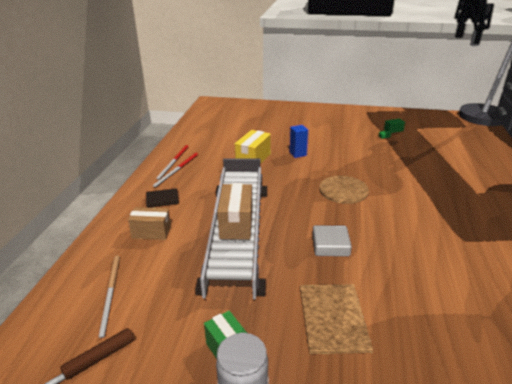

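```bash
cat > h.py <<'E'
import numpy as np
from bench import *
def ray(cam,u,v,z):
    c=camera_model(cam);K=np.array(c["intrinsics"]);R=np.array(c["R"]);t=np.array(c["t"])
    o=-R.T@t; d=R.T@np.linalg.solve(K,[u,v,1]); return o+d*(z-o[2])/d[2]
def proj(cam,X):
    c=camera_model(cam);p=np.array(c["intrinsics"])@(np.array(c["R"])@X+np.array(c["t"]));return p[:2]/p[2]
E
python3 - <<'E'
import cv2
a=cv2.imread("pics/top0.png"); 
cv2.imwrite("pics/ctop.png",cv2.resize(a[80:210,145:320],None,fx=4.5,fy=4.5,interpolation=cv2.INTER_CUBIC))
cv2.imwrite("pics/cboard.png",cv2.resize(a[220:290,110:260],None,fx=5,fy=5,interpolation=cv2.INTER_CUBIC))
b=cv2.imread("pics/side0.png")
cv2.imwrite("pics/cside.png",cv2.resize(b[150:305,190:290],None,fx=3.8,fy=3.8,interpolation=cv2.INTER_CUBIC))
E
```

```text
(no output)
```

View pics/ctop.png

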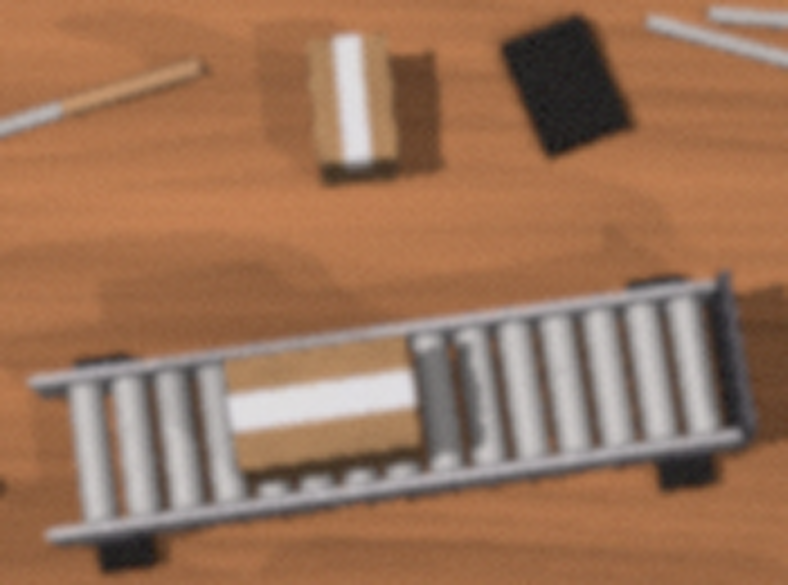

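View pics/cboard.png

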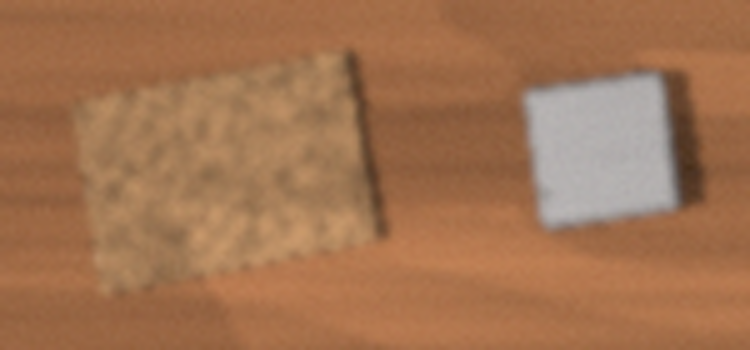

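View pics/cside.png

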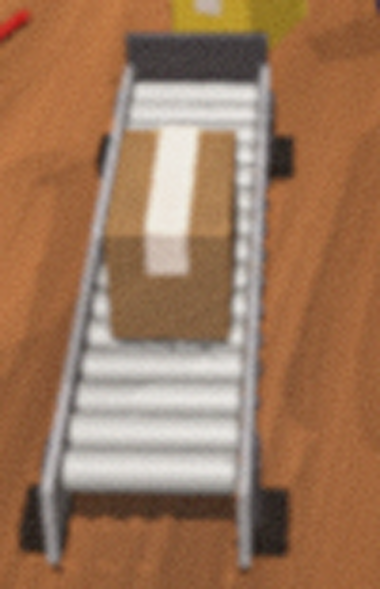

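```bash
python3 - <<'E'
from h import *
import cv2
def W(pts,s,o,z,cam="top"): return np.array([ray(cam,(x+.5)/s-.5+o[0],(y+.5)/s-.5+o[1],z) for x,y in pts])
def ang(v): return np.degrees(np.arctan2(v[1],v[0]))
c=W([(225,360),(410,337),(422,447),(243,472)],4.5,(145,80),.110)
print("carton",c.mean(0),c,ang(c[1]-c[0]),ang(c[2]-c[3]),[np.linalg.norm(c[i]-c[i-1]) for i in range(4)])
t=W([(30,383),(725,285),(745,435),(48,537)],4.5,(145,80),.054)
print("track",t,ang(t[1]-t[0]),ang(t[2]-t[3]),[np.linalg.norm(t[i]-t[i-1]) for i in range(4)])
st=W([(714,278),(742,445)],4.5,(145,80),.074);print("stop top",st,st.mean(0),ang(st[0]-st[1])-90)
b=W([(75,103),(350,53),(382,237),(104,293)],5,(110,220),.008)
print("board",b.mean(0),ang(b[1]-b[0]),ang(b[2]-b[3]),[np.linalg.norm(b[i]-b[i-1]) for i in range(4)])
bl=W([(525,92),(660,72),(680,205),(545,228)],5,(110,220),.025);print("block",bl.mean(0))
# side
cs=W([(120,130),(237,130),(232,240),(106,235)],3.8,(190,150),.110,"side")
print("carton side",cs.mean(0),ang(cs[0]-cs[3]),ang(cs[1]-cs[2]))
ss=W([(128,36),(268,36)],3.8,(190,150),.074,"side");print("stop side top",ss,ss.mean(0))
s=state();from scipy.spatial.transform import Rotation as Ro
print(Ro.from_euler("xyz",s["tcp_rot"],degrees=True).as_matrix().round(3))
snap=snapshot("side")
for t in ("carton_mid","stop","board_top","block_mid"): print(t,search_frame(t,"side"))
E
```

```text
carton [0.63171237 0.04218358 0.11      ] [[ 0.65313876  0.09152959  0.11      ]
 [ 0.66541598  0.00104304  0.11      ]
 [ 0.61063297 -0.00532929  0.11      ]
 [ 0.59766176  0.081491    0.11      ]] -82.27328794246026 -81.50269320358441 [np.float64(0.056377930639191345), np.float64(0.09131563490520875), np.float64(0.05515238409094609), np.float64(0.08778391030793613)]
track [[ 0.65200305  0.19680299  0.054     ]
 [ 0.70683418 -0.16171848  0.054     ]
 [ 0.6276677  -0.17089611  0.054     ]
 [ 0.5723655   0.18463911  0.054     ]] -81.30474163068604 -81.15870005804645 [np.float64(0.08056115821984386), np.float64(0.36269008752055104), np.float64(0.07969667484393263), np.float64(0.359810545574385)]
stop top [[ 0.7055245  -0.15352408  0.074     ]
 [ 0.61899474 -0.16652316  0.074     ]] [ 0.66225962 -0.16002362  0.074     ] -81.45653094957171
board [0.44930699 0.188159   0.008     ] -79.32624833895404 -78.43990678899257 [np.float64(0.08899886429249496), np.float64(0.13020992861641048), np.float64(0.08698409350188434), np.float64(0.13040765820836042)]
block [0.45990961 0.01306738 0.025     ]
carton side [0.63224255 0.04823334 0.11      ] -79.366456333632 -80.23936696195416
stop side top [[ 0.70734634 -0.15339856  0.074     ]
 [ 0.62704056 -0.16711302  0.074     ]] [ 0.66719345 -0.16025579  0.074     ]
[[-0.973 -0.     0.232]
 [-0.232  0.    -0.973]
 [-0.    -1.    -0.   ]]
carton_mid [{'centre': [0.6626, -0.2887, 0.0501], 'score': 0.96}, {'centre': [0.6267, 0.0868, 0.1061], 'score': 0.95}, {'centre': [0.6019, 0.2768, 0.0436], 'score': 0.7}, {'centre': [0.8011, 0.0551, 0.0393], 'score': 0.61}]
stop [{'centre': [0.6282, 0.1051, 0.0488], 'score': 0.73}]
board_top [{'centre': [0.4492, 0.2042, 0.0027], 'score': 0.63}]
block_mid [{'centre': [0.4552, 0.0304, 0.0245], 'score': 0.79}]
```

The meant carton is the brown box on the track (217,170). The smaller brown box at (223,104) is a look-alike, and the green (117,192) and yellow (368,160) boxes are excluded by colour. The crop shows the track box is clearly the larger brown one. The stop is the dark plate at (308,160), and the rectangular board is at (155,254).

```bash
cat >> h.py <<'E'
from scipy.linalg import logm,expm
from scipy.spatial.transform import Rotation as Ro
def pose(p,yawz):
    a=np.radians(yawz); z=np.array([np.cos(a),np.sin(a),0]); y=np.array([0,0,-1.]); T=np.eye(4)
    T[:3,:3]=np.c_[np.cross(y,z),y,z]; T[:3,3]=p; return T
def cur():
    s=state();T=np.eye(4);T[:3,:3]=Ro.from_euler("xyz",s["tcp_rot"],degrees=True).as_matrix();T[:3,3]=s["position"];return T
def plan(T0,T1,N):
    D=np.real(expm(logm(np.linalg.inv(T0)@T1)/N))
    return (D[:3,3]*1000).round(2),Ro.from_matrix(D[:3,:3]).as_rotvec(degrees=True).round(3)
E
python3 - <<'E'
from h import *
print(plan(cur(),pose([.632,.043,.25],8.8),24))
E
```

```text
(array([-37.22,   2.25,   0.73]), array([-0.   , -3.558, -0.   ]))
```

Request:
drive_tool:
  motion:
    - [[-37.2, 2.2, 0.7], [0, -3.56, 0], 85]
    - [[-37.2, 2.2, 0.7], [0, -3.56, 0], 85]
    - [[-37.2, 2.2, 0.7], [0, -3.56, 0], 85]
    - [[-37.2, 2.2, 0.7], [0, -3.56, 0], 85]
    - [[-37.2, 2.2, 0.7], [0, -3.56, 0], 85]
    - [[-37.2, 2.2, 0.7], [0, -3.56, 0], 85]
    - [[-37.2, 2.2, 0.7], [0, -3.56, 0], 85]
    - [[-37.2, 2.2, 0.7], [0, -3.56, 0], 85]
    - [[-37.2, 2.2, 0.7], [0, -3.56, 0], 85]
    - [[-37.2, 2.2, 0.7], [0, -3.56, 0], 85]
    - [[-37.2, 2.2, 0.7], [0, -3.56, 0], 85]
    - [[-37.2, 2.2, 0.7], [0, -3.56, 0], 85]
  squeeze: 25

```text
time_s: 1.75
position: [0.5163, -0.3764, 0.2774]
tcp_rot: [-90.0, -0.0, -123.7]
contact_force: [-0.6, -0.1, -0.2]
finger_gap: 0.0849
```

Request:
drive_tool:
  motion:
    - [[-37.2, 2.2, 0.7], [0, -3.56, 0], 85]
    - [[-37.2, 2.2, 0.7], [0, -3.56, 0], 85]
    - [[-37.2, 2.2, 0.7], [0, -3.56, 0], 85]
    - [[-37.2, 2.2, 0.7], [0, -3.56, 0], 85]
    - [[-37.2, 2.2, 0.7], [0, -3.56, 0], 85]
    - [[-37.2, 2.2, 0.7], [0, -3.56, 0], 85]
    - [[-37.2, 2.2, 0.7], [0, -3.56, 0], 85]
    - [[-37.2, 2.2, 0.7], [0, -3.56, 0], 85]
    - [[-37.2, 2.2, 0.7], [0, -3.56, 0], 85]
    - [[-37.2, 2.2, 0.7], [0, -3.56, 0], 85]
    - [[-37.2, 2.2, 0.7], [0, -3.56, 0], 85]
    - [[-37.2, 2.2, 0.7], [0, -3.56, 0], 85]

```text
time_s: 2.95
position: [0.6311, 0.0447, 0.2511]
tcp_rot: [-90.0, -0.0, -81.0]
contact_force: [0.1, -0.2, -0.1]
finger_gap: 0.0851
```

Request:
drive_tool:
  motion:
    - [[0, 0, 0], [0, 0, 0], 85]
    - [[0, 0, 0], [0, 0, 0], 85]

```text
time_s: 3.15
position: [0.6309, 0.0438, 0.2511]
tcp_rot: [-90.0, -0.0, -81.1]
contact_force: [0.9, -0.0, 0.3]
finger_gap: 0.0848
```

```bash
python3 - <<'E'
from h import *
import cv2
s=state();print(s["time_s"],s["position"],s["tcp_rot"],s["finger_gap"])
print(plan(cur(),pose([.632,.043,.25],8.8),1))
cv2.imwrite("pics/side1.png",snapshot("side")[:,:,::-1])
E
```

```text
3.15 [0.63086052 0.04382039 0.25105027] [-9.00077084e+01 -1.71941024e-02 -8.10907373e+01] 0.08481788522001833
(array([0.99, 1.05, 1.  ]), array([0.008, 0.109, 0.017]))
```

View pics/side1.png

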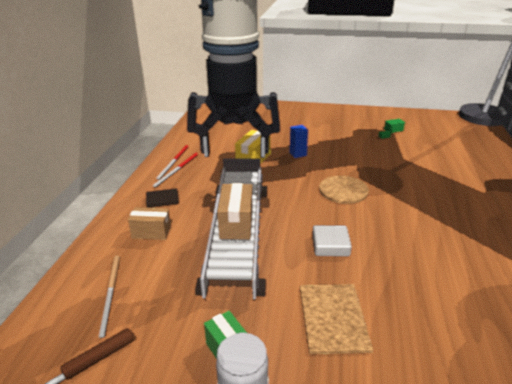

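The gripper is centred over the carton: the fingers straddle pixel column ~235 and the carton is at (236,210). Descending around it now.

Request:
drive_tool:
  motion:
    - [[1, 16, 1], [0, 0, 0], 85]
    - [[0, 16, 0], [0, 0, 0], 85]
    - [[0, 16, 0], [0, 0, 0], 85]
    - [[0, 16, 0], [0, 0, 0], 85]
    - [[0, 16, 0], [0, 0, 0], 85]
    - [[0, 16, 0], [0, 0, 0], 85]
    - [[0, 16, 0], [0, 0, 0], 85]
    - [[0, 0, 0], [0, 0, 0], 85]
    - [[0, 0, 0], [0, 0, 0], 85]

```text
time_s: 4.1
position: [0.632, 0.0424, 0.1387]
tcp_rot: [-90.0, 0.0, -81.2]
contact_force: [-0.5, 0.1, 0.8]
finger_gap: 0.0853
```

```bash
python3 - <<'E'
from h import *
import cv2
s=state();print(s["time_s"],s["position"],s["contact_force"])
a=snapshot("side")[:,:,::-1]
cv2.imwrite("pics/side2.png",cv2.resize(a[60:300,140:320],None,fx=2.5,fy=2.5,interpolation=cv2.INTER_CUBIC))
E
```

```text
4.1 [0.63202107 0.04242568 0.13870089] [-0.50189524  0.07911591  0.78702231]
```

View pics/side2.png

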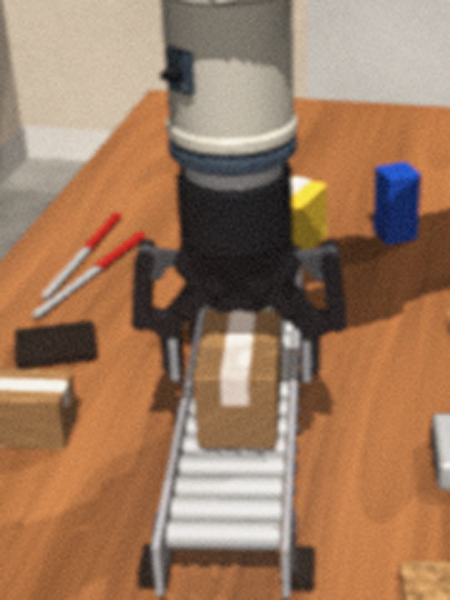

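The fingers stand on both sides of the carton with clear gaps (crop ~(175,360) and (305,360)). Closing gently.

Request:
drive_tool:
  motion:
    - [[0, 0, 0], [0, 0, 0], 70]
    - [[0, 0, 0], [0, 0, 0], 62]
    - [[0, 0, 0], [0, 0, 0], 56]
    - [[0, 0, 0], [0, 0, 0], 50]
    - [[0, 0, 0], [0, 0, 0], 45]
    - [[0, 0, 0], [0, 0, 0], 45]
    - [[0, 0, 0], [0, 0, 0], 45]
    - [[0, 0, 0], [0, 0, 0], 45]
  squeeze: 25

```text
time_s: 4.95
position: [0.6328, 0.0424, 0.14]
tcp_rot: [-89.9, -0.0, -81.2]
contact_force: [0.6, -0.0, 5.4]
finger_gap: 0.0558
```

```bash
python3 - <<'E'
from h import *
import cv2
s=state();print(s["time_s"],s["position"],s["contact_force"],s["finger_gap"])
a=snapshot("side")[:,:,::-1]
cv2.imwrite("pics/side3.png",cv2.resize(a[60:300,140:320],None,fx=2.5,fy=2.5,interpolation=cv2.INTER_CUBIC))
E
```

```text
4.95 [0.63281123 0.04241895 0.14001044] [ 0.57626517 -0.02283309  5.41483797] 0.055782491579751084
```

View pics/side3.png

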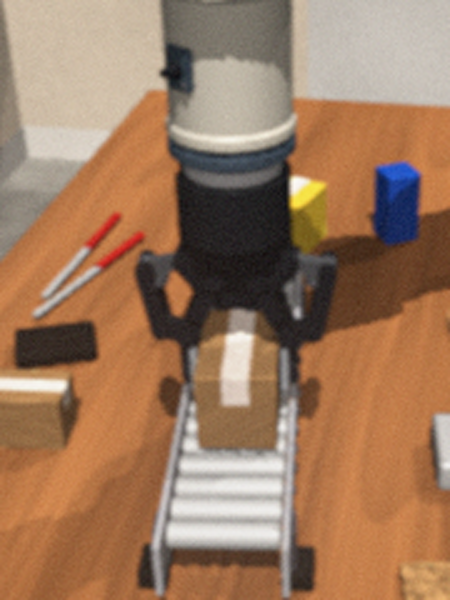

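Request:
drive_tool:
  motion:
    - [[4, 0, 0], [0, 0, 0], 45]
    - [[8, 0, 0], [0, 0, 0], 45]
    - [[14, 0, 0], [0, 0, 0], 45]
    - [[18, 0, 0], [0, 0, 0], 45]
    - [[18, 0, 0], [0, 0, 0], 45]
    - [[18, 0, 0], [0, 0, 0], 45]
    - [[18, 0, 0], [0, 0, 0], 45]
    - [[18, 0, 0], [0, 0, 0], 45]
    - [[14, 0, 0], [0, 0, 0], 45]
    - [[8, 0, 0], [0, 0, 0], 45]
    - [[4, 0, 0], [0, 0, 0], 45]
    - [[0, 0, 0], [0, 0, 0], 45]

```text
time_s: 6.2
position: [0.6547, -0.0988, 0.14]
tcp_rot: [-89.9, -0.0, -81.2]
contact_force: [1.1, -0.5, 5.9]
finger_gap: 0.0558
```

```bash
python3 - <<'E'
from h import *
import cv2
s=state();print(s["time_s"],s["position"],s["contact_force"],s["finger_gap"])
a=snapshot("side")[:,:,::-1]
cv2.imwrite("pics/side4.png",cv2.resize(a[60:300,140:320],None,fx=2.5,fy=2.5,interpolation=cv2.INTER_CUBIC))
a=snapshot("top")[:,:,::-1]
cv2.imwrite("pics/top4.png",cv2.resize(a[80:220,140:340],None,fx=4,fy=4,interpolation=cv2.INTER_CUBIC))
E
```

```text
6.2 [ 0.65469537 -0.09879018  0.13999892] [ 1.07679814 -0.48888383  5.85286413] 0.055750074070800494
```

View pics/side4.png

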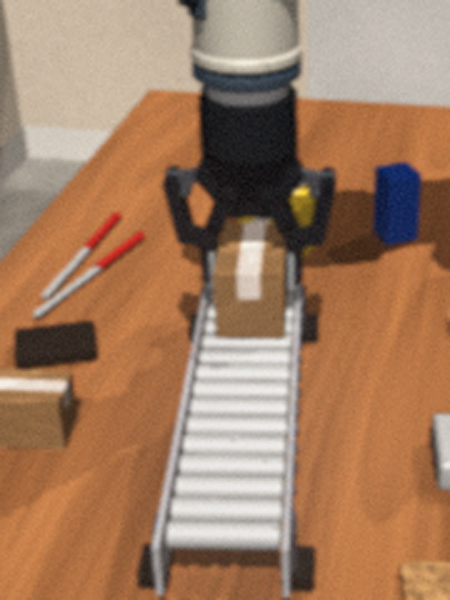

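View pics/top4.png

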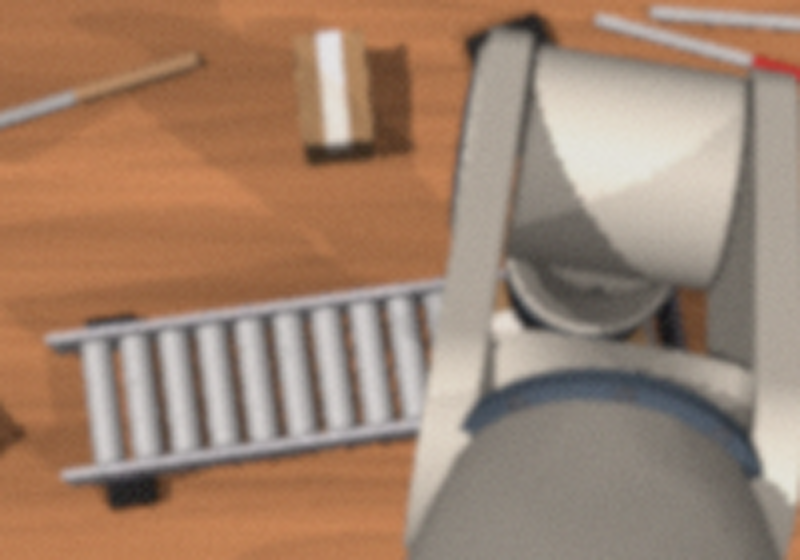

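The carton follows on the rollers, with ~17 mm left by my estimate. Creeping on and watching the force.

Request:
drive_tool:
  motion:
    - [[3, 0, 0], [0, 0, 0], 45]
    - [[4, 0, 0], [0, 0, 0], 45]
    - [[3, 0, 0], [0, 0, 0], 45]
    - [[2, 0, 0], [0, 0, 0], 45]
    - [[1, 0, 0], [0, 0, 0], 45]
    - [[0, 0, 0], [0, 0, 0], 45]

```text
time_s: 6.9
position: [0.6566, -0.111, 0.14]
tcp_rot: [-89.9, -0.0, -81.2]
contact_force: [1.8, -0.8, 5.3]
finger_gap: 0.0556
```

Request:
drive_tool:
  motion:
    - [[1, 0, 0], [0, 0, 0], 45]
    - [[1, 0, 0], [0, 0, 0], 45]
    - [[0, 0, 0], [0, 0, 0], 45]

```text
time_s: 7.2
position: [0.6569, -0.1129, 0.14]
tcp_rot: [-89.9, -0.0, -81.2]
contact_force: [0.6, -0.7, 5.9]
finger_gap: 0.0561
```

Request:
drive_tool:
  motion:
    - [[1, 0, 0], [0, 0, 0], 45]
    - [[1, 0, 0], [0, 0, 0], 45]
    - [[0, 0, 0], [0, 0, 0], 45]

```text
time_s: 7.5
position: [0.6572, -0.1149, 0.14]
tcp_rot: [-89.9, -0.0, -81.2]
contact_force: [1.5, 0.6, 5.4]
finger_gap: 0.0557
```

Request:
drive_tool:
  motion:
    - [[1, 0, 0], [0, 0, 0], 45]
    - [[1, 0, 0], [0, 0, 0], 45]
    - [[0, 0, 0], [0, 0, 0], 45]

```text
time_s: 7.8
position: [0.6575, -0.1169, 0.14]
tcp_rot: [-89.9, -0.0, -81.2]
contact_force: [0.5, 0.7, 6.4]
finger_gap: 0.0558
```

Request:
drive_tool:
  motion:
    - [[1, 0, 0], [0, 0, 0], 45]
    - [[1, 0, 0], [0, 0, 0], 45]
    - [[0, 0, 0], [0, 0, 0], 45]

```text
time_s: 8.1
position: [0.6578, -0.1188, 0.14]
tcp_rot: [-89.9, -0.0, -81.2]
contact_force: [0.6, 0.0, 6.6]
finger_gap: 0.0559
```

Request:
drive_tool:
  motion:
    - [[1, 0, 0], [0, 0, 0], 45]
    - [[1, 0, 0], [0, 0, 0], 45]
    - [[0, 0, 0], [0, 0, 0], 45]

```text
time_s: 8.4
position: [0.658, -0.1198, 0.14]
tcp_rot: [-89.9, 0.1, -81.2]
contact_force: [-0.3, 5.4, 6.6]
finger_gap: 0.056
```

Contact with the stop is felt (5.4 N along +y). Holding 0.3 s and looking.

Request:
drive_tool:
  motion:
    - [[0, 0, 0], [0, 0, 0], 45]
    - [[0, 0, 0], [0, 0, 0], 45]
    - [[0, 0, 0], [0, 0, 0], 45]

```text
time_s: 8.7
position: [0.658, -0.1198, 0.14]
tcp_rot: [-89.9, 0.0, -81.2]
contact_force: [0.5, 5.4, 6.6]
finger_gap: 0.0557
```

```bash
python3 - <<'E'
from h import *
import cv2
s=state();print(s["time_s"],s["position"],s["contact_force"],s["finger_gap"])
a=snapshot("side")[:,:,::-1]
cv2.imwrite("pics/side5.png",cv2.resize(a[110:220,190:290],None,fx=5,fy=5,interpolation=cv2.INTER_CUBIC))
E
```

```text
8.7 [ 0.65801025 -0.11981439  0.14002208] [0.48941558 5.42750456 6.58776265] 0.0557043544881902
```

View pics/side5.png

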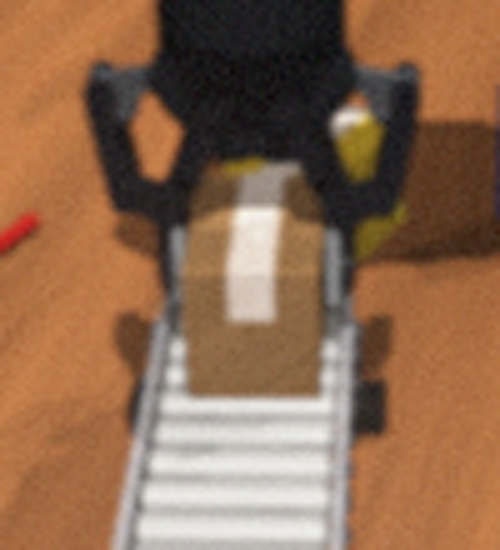

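```bash
python3 - <<'E'
from h import *
f=lambda x,y,z:ray("side",(x+.5)/5-.5+190,(y+.5)/5-.5+110,z)
print(f(189,395,.05),f(320,395,.05),f(183,273,.11),f(325,273,.11))
d=np.array([.153,-.988])
for p,z in(((254,395),.05),((254,273),.11)):
    q=f(*p,z)[:2]+.045*d; print("centre",q, "TCP offset along",(q-cur()[:2,3])@d, "to stop",(np.array([.665,-.160])-q)@d)
E
```

```text
[ 0.67897162 -0.07171402  0.05      ] [ 0.62545709 -0.08097149  0.05      ] [ 0.67756348 -0.0670766   0.11      ] [ 0.62185991 -0.07661296  0.11      ]
centre [ 0.65929168 -0.12076948] TCP offset along 0.0011431225518790796 to stop 0.03963312471702667
centre [ 0.65658188 -0.11630732] TCP offset along -0.003680094859042444 to stop 0.0444563421279482
```

Rear edge measurements put the carton centre 40–44 mm from the stop face, so it is touching (45 nominal). Next: lift, and measure the board from the side view too.

Request:
drive_tool:
  motion:
    - [[-1, 0, 0], [0, 0, 0], 45]
    - [[0, 0, 0], [0, 0, 0], 45]
    - [[0, -4, 0], [0, 0, 0], 45]
    - [[0, -8, 0], [0, 0, 0], 45]
    - [[0, -15, 0], [0, 0, 0], 45]
    - [[0, -18, 0], [0, 0, 0], 45]
    - [[0, -18, 0], [0, 0, 0], 45]
    - [[0, -18, 0], [0, 0, 0], 45]
    - [[0, -12, 0], [0, 0, 0], 45]
    - [[0, -7, 0], [0, 0, 0], 45]
    - [[0, 0, 0], [0, 0, 0], 45]
  squeeze: 40

```text
time_s: 9.85
position: [0.6576, -0.1198, 0.2403]
tcp_rot: [-89.9, -0.0, -81.2]
contact_force: [-0.2, -0.6, -4.0]
finger_gap: 0.0554
```

```bash
python3 - <<'E'
from h import *
import cv2
s=state();print(s["time_s"],s["position"],s["contact_force"],s["finger_gap"])
a=snapshot("side")[:,:,::-1]
cv2.imwrite("pics/side6.png",a)
cv2.imwrite("pics/side6b.png",cv2.resize(a[270:370,290:390],None,fx=5,fy=5,interpolation=cv2.INTER_CUBIC))
print(plan(cur(),pose([.449,.189,.24],11.1),16))
E
```

```text
9.85 [ 0.65756994 -0.1198096   0.24026109] [-0.15030964 -0.56413875 -3.99546337] 0.05536617876155564
(array([-21.25,  -0.05,  -9.5 ]), array([-0.001, -0.142,  0.   ]))
```

View pics/side6.png

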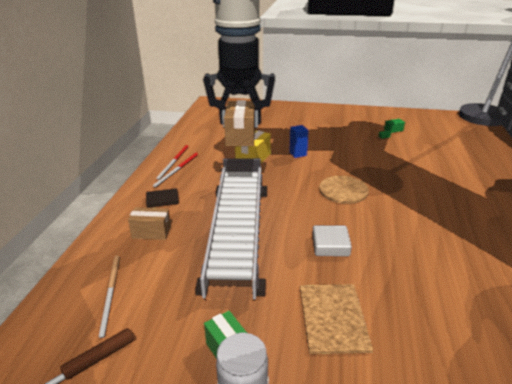

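View pics/side6b.png

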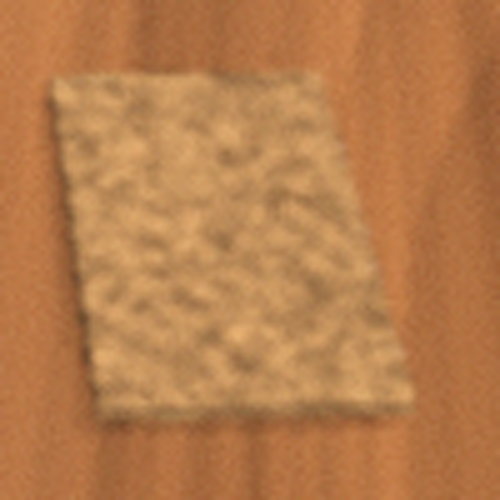

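The carton is held level at (239,125) and the track is empty. The board is clear at (335,318).

```bash
python3 - <<'E'
from h import *
b=np.array([ray("side",(x+.5)/5-.5+290,(y+.5)/5-.5+270,.008) for x,y in [(55,79),(318,74),(412,403),(98,409)]])
print(b.mean(0)); 
for v in (b[0]-b[3],b[1]-b[2]): print(np.linalg.norm(v),np.degrees(np.arctan2(v[1],v[0])))
print(plan(cur(),pose([.4495,.1895,.24],11.1),1))
E
```

```text
[0.44922115 0.19307236 0.008     ]
0.129168034345903 -79.03186793478191
0.12933856238726352 -78.62235472146041
(array([-337.44,   -0.82, -157.76]), array([-0.015, -2.267,  0.003]))
```

Request:
drive_tool:
  motion:
    - [[-6, 0, -2.8], [0, -0.1, 0], 45]
    - [[-12, 0, -5.6], [0, -0.1, 0], 45]
    - [[-18, 0, -8.4], [0, -0.2, 0], 45]
    - [[-22, 0, -10.3], [0, -0.2, 0], 45]
    - [[-22, 0, -10.3], [0, -0.2, 0], 45]
    - [[-22, 0, -10.3], [0, -0.2, 0], 45]
    - [[-22, 0, -10.3], [0, -0.2, 0], 45]
    - [[-22, 0, -10.3], [0, -0.2, 0], 45]
    - [[-22, 0, -10.3], [0, -0.2, 0], 45]
    - [[-22, 0, -10.3], [0, -0.2, 0], 45]
    - [[-22, 0, -10.3], [0, -0.2, 0], 45]
    - [[-22, 0, -10.3], [0, -0.2, 0], 45]

```text
time_s: 11.1
position: [0.5074, 0.0932, 0.2385]
tcp_rot: [-90.1, 0.0, -78.9]
contact_force: [0.9, 0.3, -3.0]
finger_gap: 0.0559
```

Request:
drive_tool:
  motion:
    - [[-22, 0, -10.3], [0, -0.1, 0], 45]
    - [[-21, 0, -10], [0, 0, 0], 45]
    - [[-19, 0, -9], [0, 0, 0], 45]
    - [[-16, 0, -7.5], [0, 0, 0], 45]
    - [[-12, 0, -5.5], [0, 0, 0], 45]
    - [[-8, 0, -3.7], [0, 0, 0], 45]
    - [[-4, 0, -2], [0, 0, 0], 45]
    - [[0, 0, 0], [0, 0, 0], 45]
    - [[0, 0, 0], [0, 0, 0], 45]

```text
time_s: 12.0
position: [0.4427, 0.1826, 0.2391]
tcp_rot: [-90.0, -0.0, -78.9]
contact_force: [-0.0, -0.6, -2.0]
finger_gap: 0.0557
```

```bash
python3 - <<'E'
from h import *
import cv2
s=state();print(s["time_s"],s["position"],s["contact_force"],s["finger_gap"])
a=snapshot("side")[:,:,::-1]
cv2.imwrite("pics/side7.png",a)
print(plan(cur(),pose([.449,.190,.24],11.1),1))
E
```

```text
12.0 [0.44274176 0.18264728 0.23908191] [-0.0243624  -0.60638057 -2.0328941 ] 0.055740871806126115
(array([-6.12, -0.92,  7.5 ]), array([-0.01 ,  0.016,  0.008]))
```

View pics/side7.png

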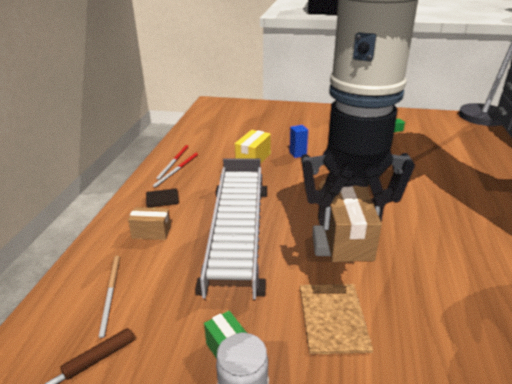

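Request:
drive_tool:
  motion:
    - [[-3, 0, 4], [0, 0, 0], 45]
    - [[-3, 0, 3.5], [0, 0, 0], 45]
    - [[0, 8, 0], [0, 0, 0], 45]
    - [[0, 16, 0], [0, 0, 0], 45]
    - [[0, 20, 0], [0, 0, 0], 45]
    - [[0, 20, 0], [0, 0, 0], 45]
    - [[0, 20, 0], [0, 0, 0], 45]
    - [[0, 18, 0], [0, 0, 0], 45]
    - [[0, 14, 0], [0, 0, 0], 45]
    - [[0, 9, 0], [0, 0, 0], 45]
    - [[0, 5, 0], [0, 0, 0], 45]
    - [[0, 0, 0], [0, 0, 0], 45]

```text
time_s: 13.25
position: [0.4485, 0.1901, 0.1086]
tcp_rot: [-90.1, -0.0, -78.9]
contact_force: [-0.6, 0.5, -3.3]
finger_gap: 0.0559
```

```bash
python3 - <<'E'
from h import *
import cv2
s=state();print(s["time_s"],s["position"],s["contact_force"],s["finger_gap"])
print(plan(cur(),pose([.449,.190,.098],11.1),1))
a=snapshot("side")[:,:,::-1]
cv2.imwrite("pics/side8.png",cv2.resize(a[190:370,250:430],None,fx=3.3,fy=3.3,interpolation=cv2.INTER_CUBIC))
E
```

```text
13.25 [0.44853235 0.19012985 0.1085665 ] [-0.5746655   0.4640189  -3.26051315] 0.05588483499641507
(array([ 0.22, 10.57,  0.44]), array([0.052, 0.037, 0.01 ]))
```

View pics/side8.png

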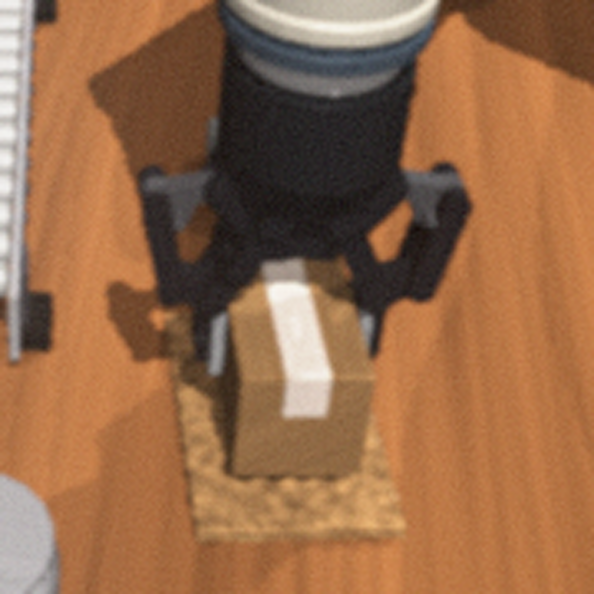

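The carton hovers over the middle of the board, aligned with it. Lowering in small steps, watching the vertical force.

Request:
drive_tool:
  motion:
    - [[0, 3, 0], [0, 0, 0], 45]
    - [[0, 3, 0], [0, 0, 0], 45]
    - [[0, 2, 0], [0, 0, 0], 45]
    - [[0, 1, 0], [0, 0, 0], 45]
    - [[0, 0, 0], [0, 0, 0], 45]

```text
time_s: 13.8
position: [0.4486, 0.1902, 0.1]
tcp_rot: [-90.0, -0.0, -78.9]
contact_force: [-0.2, 0.4, -2.5]
finger_gap: 0.0551
```

Request:
drive_tool:
  motion:
    - [[0, 1, 0], [0, 0, 0], 45]
    - [[0, 0, 0], [0, 0, 0], 45]

```text
time_s: 14.0
position: [0.4487, 0.1902, 0.0991]
tcp_rot: [-90.0, 0.0, -78.9]
contact_force: [0.5, -0.3, -3.5]
finger_gap: 0.0555
```

Request:
drive_tool:
  motion:
    - [[0, 0.7, 0], [0, 0, 0], 45]
    - [[0, 0, 0], [0, 0, 0], 45]

```text
time_s: 14.2
position: [0.4487, 0.1902, 0.0984]
tcp_rot: [-90.0, 0.0, -78.9]
contact_force: [-0.1, -0.6, -3.2]
finger_gap: 0.0558
```

Request:
drive_tool:
  motion:
    - [[0, 0.7, 0], [0, 0, 0], 45]
    - [[0, 0, 0], [0, 0, 0], 45]

```text
time_s: 14.4
position: [0.4487, 0.1902, 0.0981]
tcp_rot: [-90.0, 0.0, -78.9]
contact_force: [-1.2, -0.7, 4.5]
finger_gap: 0.0555
```

Request:
drive_tool:
  motion:
    - [[0, 0.7, 0], [0, 0, 0], 45]
    - [[0, 0, 0], [0, 0, 0], 45]

```text
time_s: 14.6
position: [0.4487, 0.1902, 0.098]
tcp_rot: [-90.0, 0.0, -78.9]
contact_force: [-6.1, -1.9, 16.5]
finger_gap: 0.0558
```

Contact with the board. Backing off slightly, then opening slowly.

Request:
drive_tool:
  motion:
    - [[0, -0.8, 0], [0, 0, 0], 45]
    - [[0, 0, 0], [0, 0, 0], 45]
    - [[0, 0, 0], [0, 0, 0], 56]
    - [[0, 0, 0], [0, 0, 0], 58]
    - [[0, 0, 0], [0, 0, 0], 62]
    - [[0, 0, 0], [0, 0, 0], 68]
    - [[0, 0, 0], [0, 0, 0], 76]
    - [[0, 0, 0], [0, 0, 0], 84]
    - [[0, 0, 0], [0, 0, 0], 84]
    - [[0, 0, 0], [0, 0, 0], 84]
  squeeze: 20

```text
time_s: 15.6
position: [0.4487, 0.1902, 0.0978]
tcp_rot: [-90.0, 0.0, -78.9]
contact_force: [0.0, 0.3, -0.0]
finger_gap: 0.0843
```

```bash
python3 - <<'E'
from h import *
import cv2
s=state();print(s["time_s"],s["position"],s["contact_force"],s["finger_gap"])
a=snapshot("side")[:,:,::-1]
cv2.imwrite("pics/side9.png",cv2.resize(a[190:370,250:430],None,fx=3.3,fy=3.3,interpolation=cv2.INTER_CUBIC))
E
```

```text
15.6 [0.44870016 0.19019637 0.09778701] [ 0.02912504  0.2681743  -0.02464698] 0.08428731482282345
```

View pics/side9.png

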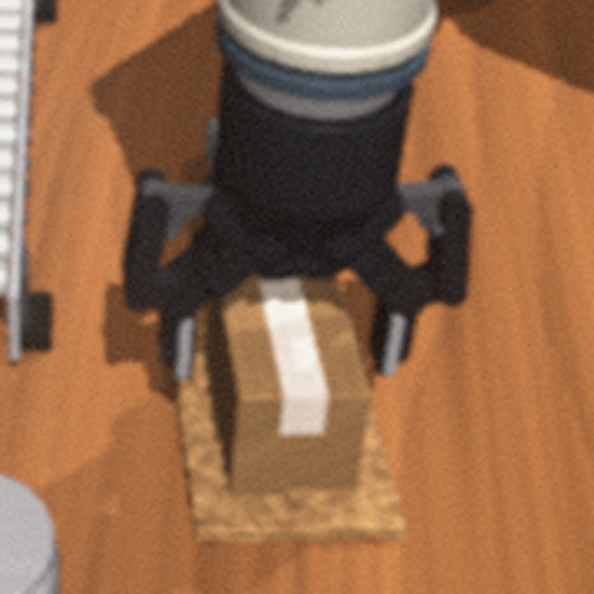

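The carton is released and standing on the board, with both fingers clear. Retreating straight up, then sideways for a last check from the top camera.

Request:
drive_tool:
  motion:
    - [[0, -5, 0], [0, 0, 0], 84]
    - [[0, -10, 0], [0, 0, 0], 84]
    - [[0, -20, 0], [0, 0, 0], 84]
    - [[0, -25, 0], [0, 0, 0], 84]
    - [[0, -25, 0], [0, 0, 0], 84]
    - [[0, -25, 0], [0, 0, 0], 84]
    - [[0, -25, 0], [0, 0, 0], 84]
    - [[0, -25, 0], [0, 0, 0], 84]

```text
time_s: 16.45
position: [0.4485, 0.1901, 0.2598]
tcp_rot: [-89.9, 0.0, -78.9]
contact_force: [-0.1, -0.1, 0.6]
finger_gap: 0.084
```

Request:
drive_tool:
  motion:
    - [[20, 0, 0], [0, 0, 0], 84]
    - [[30, 0, 0], [0, 0, 0], 84]
    - [[40, 0, 0], [0, 0, 0], 84]
    - [[40, 0, 0], [0, 0, 0], 84]
    - [[40, 0, 0], [0, 0, 0], 84]
    - [[40, 0, 0], [0, 0, 0], 84]
    - [[40, 0, 0], [0, 0, 0], 84]
    - [[40, 0, 0], [0, 0, 0], 84]
    - [[30, 0, 0], [0, 0, 0], 84]
    - [[20, 0, 0], [0, 0, 0], 84]
    - [[0, 0, 0], [0, 0, 0], 84]

```text
time_s: 17.55
position: [0.5147, -0.1455, 0.2586]
tcp_rot: [-89.9, -0.1, -79.0]
contact_force: [0.8, 0.8, 0.2]
finger_gap: 0.0844
```

```bash
python3 - <<'E'
from h import *
import cv2
s=state();print(s["time_s"],s["position"],s["contact_force"])
a=snapshot("top")[:,:,::-1]
cv2.imwrite("pics/top10.png",cv2.resize(a[210:300,110:260],None,fx=5,fy=5,interpolation=cv2.INTER_CUBIC))
print(search_frame("block_mid","top"))
a=snapshot("side")[:,:,::-1]
cv2.imwrite("pics/side10.png",cv2.resize(a[190:370,250:430],None,fx=3.3,fy=3.3,interpolation=cv2.INTER_CUBIC))
E
```

```text
17.55 [ 0.51468779 -0.14550213  0.25864213] [0.82504378 0.75510483 0.19196103]
[]
```

View pics/top10.png

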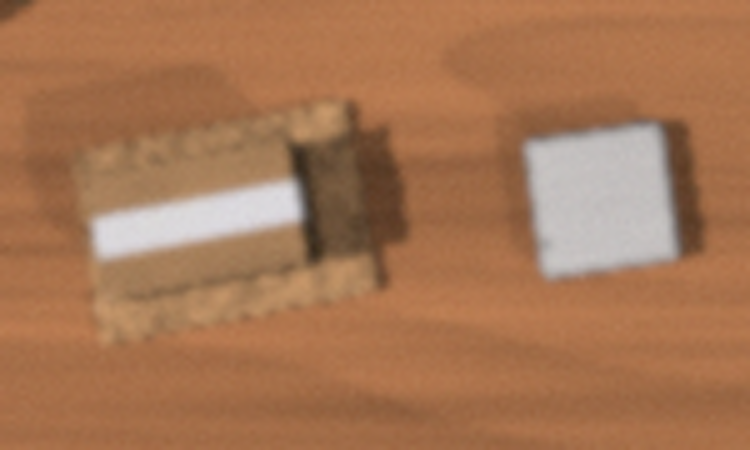

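View pics/side10.png

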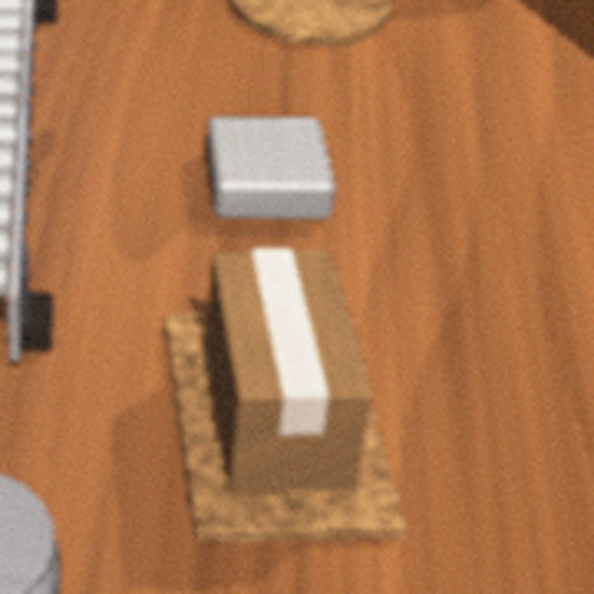

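```bash
python3 - <<'E'
from h import *
c=np.array([ray("top",(x+.5)/5-.5+110,(y+.5)/5-.5+210,.068) for x,y in [(83,172),(291,140),(309,262),(102,298)]])
b=np.array([ray("top",(x+.5)/5-.5+110,(y+.5)/5-.5+210,.008) for x,y in [(75,153),(350,103),(382,287),(104,343)]])
s=np.array([ray("side",(x+.5)/3.3-.5+250,(y+.5)/3.3-.5+190,.068) for x,y in [(214,255),(332,253),(370,400),(238,400)]])
for q in (c,b,s): print(q.mean(0))
v=c[1]-c[0];print(np.degrees(np.arctan2(v[1],v[0])))
E
```

```text
[0.44952595 0.1918482  0.068     ]
[0.44930699 0.188159   0.008     ]
[0.44906846 0.19515284 0.068     ]
-80.92059027120439
```

The carton is about 2–4 mm from the board's centre and within ~2° of its long side. The block is in its original pixels. Handing in.

```bash
python3 - <<'E'
from bench import *
print(sign_off())
E
```

```text
the job is handed in; nothing more can be done
None
```

I gripped the larger brown carton across its width and rolled it along the track without lifting it until it met the stop. I held it there for over 0.3 s, then lifted it, lowered it onto the rectangular cork board, let go and moved the arm clear. I handed the job in at about 17.7 s; no verdict was reported.

- **At the stop:** the wrist felt about 5.4 N when the carton touched. In the side picture its centre was 40–44 mm from the stop face (45 mm expected).
- **On the board:** the carton stands upright, 2–4 mm from the board's centre and about 2° off its long side. The two cameras place its centre 3 mm apart, but they place the board about 5 mm apart in the same direction, so the offset on the board holds either way.
- **Bench block:** it is at the same pixels as at the start. The last network search for it found nothing, so I checked its place by eye in the picture.
- **Force on lowering:** pressing the carton onto the board briefly reached about 16.5 N, and I eased off before opening the fingers.

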